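# Scrape the screw caps off the shovel into the wiper tray

## Robot

A 7-joint arm with a two-finger parallel gripper is mounted at the origin on a cart in front of the work surface, level with it; the furniture and walls round the work are solid. World frame = base frame: x ahead of the robot, y to its left, z up, the work surface at z = 0. Lengths are in m, angles in degrees, forces in N, time in s.
With the tool pointing down it reaches from about 0.425 to 0.875 m from the base axis. Payload 4.7 kg.
Tool frame: the origin (TCP) lies at the very end of the fingers, on their centre line; the grasp point (between the pads) lies 19 mm behind it (env.grasp_offset is the distance from the TCP to the grasp point, in m); z points along the fingers, y is the line along which they close (so a half turn about z gives the same grasp; the last joint's range is limited). The gripper opens to 87 mm and grips with 3 to 60 N. Pads are 19 mm wide; open, the fingers measure 117 mm over their backs; the gripper's body (75 mm by 190 mm) begins 51 mm behind the grasp point.
Start: joints at [72.37, 18.392, -4.016, 83.108, 1.295, 78.541, -3.26], TCP at [0.206, -0.617, 0.223] pointing down, gripper open.
Joint ranges: [-163.93, 163.93], [-17.29, 119.83], [-79.2, 71.16], [3.27, 140.29], [-89.18, 269.18], [5.43, 117.66], [-154.24, 154.24]. Speed limits (degrees/s): [147.25, 147.25, 180, 180, 180, 180, 180].

## Interface

Orientations are given as [roll, pitch, yaw] about the fixed x, y, z axes, in that order (R = Rz(yaw) Ry(pitch) Rx(roll)).
In Python, from cell import env gives the robot as it stands. The module is installed in compiled form; this text tells all that it offers.
- The arm moves only by the tool drive_tool, never from a script. Its argument "moves" is one flat list of numbers, 5 for each row, row after row: the shift along the tool's x, y, z in units of 40 mm (1.0 is 40 mm), then the turn about the tool's z in units of 10 degrees (1.0 is 10 degrees), then the finger opening in mm, from 0 to 87. A call has 1 to 5 rows; each row is the pose to reach, as a shift and turn from the pose commanded when the call began, along the tool's axes at that moment; what a row does not reach only later rows make up. A row lasts 1/8 s, in which the tool goes at most 62.5 mm and 10.7 degrees, less where a joint would pass 70% of its speed; a pose out of reach is approached as far as the arm can. A call with a gripper value outside its range is refused whole. The fingers move at their own pace and stop on an object; "squeeze" is the grip in N (left out, the last holds). Time passes only in rows, so rows that repeat a pose let the fingers close. It gives the time, the measured TCP pose, the force, the opening and the grip force at its end, in the units of the state.
- env.get_obs(): the state, without advancing time (a new reading comes with each control period).
- env.read_camera(name): name is "side" or "top"; returns (picture, depth): 480x640x3 uint8, red, green, blue; 480x640 float32, m along the optical axis (not along the pixel's ray), 0 where there is no reading.
- env.camera_model(name): a dict with "K" (3x3 intrinsics, pixels), "k1" (the pictures are not rectified: a ray, as slopes to the right and down, at radius r is drawn at 1 + k1 r^2 times it, then the intrinsics apply), "rvec" (rotation vector, rad) and "tvec" (3), from world to camera coordinates, as OpenCV has them. Camera axes: x right, y down, z forward; pixel columns grow to the right and rows downward; lengths in m; the calibration is good to about 2 mm. A picture is of the moment at which its call begins. camera_model takes no time and is no camera call.
- env.sign_off(): hands the job in; it is judged then, once.
The state is a dict: "time_s": time; "qpos": joint angles; "joint_velocities": joint speeds; "effort": joint torques, N m; "tool_pos": TCP position; "tool_rot": TCP orientation; "force": force on the tool from outside, world axes, zero at the start; "wrist_torque": the same for the moment, N m; "grip_width": finger opening in m; "grasp_force": force on a finger pad.
Only numpy, scipy, OpenCV 4.12 (cv2) and the standard library are available. Lean on these libraries where they do the work, as an engineer would, in place of code of your own. Each camera call takes 0.05 s, during which the arm holds its last target. There are 200 camera calls.

## Task

Take the flat shovel by its handle and carry it level, with the two white caps on its blade, to the tray that has a wiper bar over one rim. Lay the blade on that tray's rim, press it lightly down, and slide it sideways out under the bar, so that the bar scrapes both caps off into the tray. Then set the empty shovel down flat on the bench and let go.

Things in the scene. Friction and masses are not known exactly. Their poses are not given: they have to be found in the camera images.
- shovel: Loose flat shovel, 0.2 kg. Blade 120 (x) x 64 (y) x 3 mm, no side walls; a neck rises at its rear to a wooden handle along x, from x = -76 to -181 mm, 22 mm wide, 24 mm high, its middle 41 mm above the blade's underside, with a foot at the rear end. Origin: centre of the blade's underside; x from handle to tip, z up. Grip the handle from above near x = -110 mm, firmly (60 N or more): the blade side is heavier.
- cap_front: Loose white plastic screw cap, diameter 36 mm, 18 mm tall, about 20 g, lying on the shovel's blade near its tip (x = 38, y = 0 mm of the shovel, within 5 mm). Origin: centre of its underside; z is its axis.
- cap_rear: The same kind of cap, on the blade nearer the handle (x = -4, y = 0 mm of the shovel, within 5 mm). Origin: centre of its underside; z is its axis. A third such cap, on the bench, has no part in this.
- wiper_tray: Fixed aluminium tray with the wiper bar, outside 140 (x) x 110 (y) x 40 mm, walls 5 mm, open on top. Origin: centre of its underside, on the bench; x roughly away from the robot. Have the shovel's x along the tray's x and its origin near tray x = -25 mm (20 either way): caps over the tray, blade across the near rim, handle outside. A 30 mm high tray without a bar, beside it on either side, is not to be used.
- wiper_gap (a point): Point on the tray's +y rim (tray x = 0, y = 52.5, z = 40 mm) under the dark steel wiper bar: 6 mm thick, along x from -50 (free end) to +70 mm (post at 62 to 70), z from 54 to 70 mm. Through the 14 mm gap between rim and bar the blade passes, the caps do not. Bring the blade down inside the bar (shovel origin at tray y = 10 mm or less), then slide it to +y; past tray y = 90 mm it is clear of the bar.

How it is judged:
By the outcome, as a careful person would: the job done as asked, in the order asked, and still so for the second after the job is handed in, with the robot touching nothing.
It also fails if it takes over 61 s, if anything falls off the work surface, if the arm or the gripper's body presses on something with over 40 N, if the wrist force passes 120 N, or if a joint passes its speed limit or range.

## Working session

There is one attempt and no reset: what is moved stays moved. The work goes in short steps, Python scripts to look and compute and a tool call to move; the robot and the scene stay as the last step left them, time stands still between calls to the robot, and variables do not carry over. Pictures are saved under pics/ and viewed, at most 10 in all, crops included, and the job is handed in when it is done.

Besides the shell and the picture viewer there is one more tool, called after "Call:" in YAML: its name, and indented under it one key for each argument. drive_tool: Moves the arm, as the interface text tells. Its arguments: {"type":"object","properties":{"moves":{"type":"array","items":{"type":"number"}},"squeeze":{"type":"number"}},"required":["moves"]}

```bash
mkdir -p pics; cat > h.py <<'E'
import numpy as np,cv2
from cell import env
def cam(n):
    m=env.camera_model(n);R=cv2.Rodrigues(np.array(m["rvec"],float))[0];return np.array(m["K"],float),float(m["k1"]),R,np.array(m["tvec"],float).ravel()
def rays(n,uv):
    K,k1,R,t=cam(n);uv=np.atleast_2d(np.array(uv,float))
    p=cv2.undistortPoints(uv[:,None],K,np.array([k1,0,0,0.]))[:,0]
    return -R.T@t,p,R,t
def plane(n,uv,z):
    c,p,R,t=rays(n,uv);d=np.c_[p,np.ones(len(p))]@R
    return c+d*((z-c[2])/d[:,2])[:,None]
def cloud(n,dep):
    v,u=np.mgrid[0:480,0:640];uv=np.c_[u.ravel(),v.ravel()]
    c,p,R,t=rays(n,uv);d=np.c_[p,np.ones(len(p))]@R
    P=c+d*dep.reshape(-1,1);P[dep.ravel()==0]=np.nan
    return P.reshape(480,640,3)
E
python3 - <<'E'
from h import *
for n in("top","side"):
    im,d=env.read_camera(n);cv2.imwrite(f"pics/{n}0.png",im[:,:,::-1]);np.savez(f"{n}0.npz",im=im,d=d)
    K,k,R,t=cam(n);print(n,-R.T@t,R[2],K[0,0],k)
o=env.get_obs();print(o["tool_pos"],o["tool_rot"],o["time_s"],o["grip_width"])
E
```

```text
top [ 0.50446917 -0.03691417  1.27175299] [ 0.08992285  0.01344428 -0.99585799] 535.9382134264692 -0.16184516483006875
side [0.40469199 0.59372786 0.61482841] [ 0.233523   -0.712188   -0.66200851] 476.02557371514246 -0.12352344354588334
[ 0.20537898 -0.6161633   0.22159073] [-1.79900435e+02  2.60461748e-03  1.84395181e+01] 0.1 0.08700829722806558
```

View pics/top0.png

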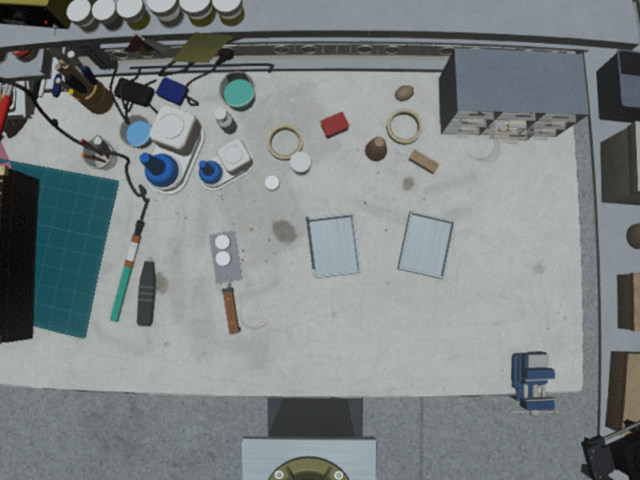

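View pics/side0.png

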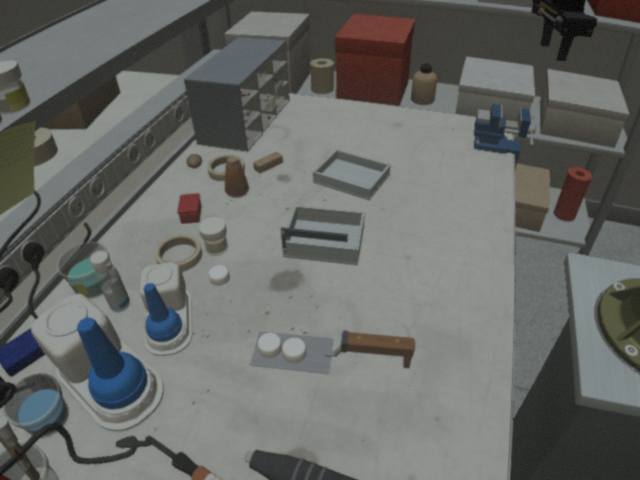

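The top view shows the shovel with its blade at about (226,257), caps at (222,241) and (222,258), and the handle from (230,290) to (235,332). The wiper tray is at (333,246) with the bar on its left (+y) rim. The plain tray is at (426,245), and the side view confirms the bar on the nearer tray at (315,236).

```bash
cat > m.py <<'E'
from h import *
z=np.load("top0.npz");im,d=z["im"],z["d"];P=cloud("top",d)
hsv=cv2.cvtColor(im,cv2.COLOR_RGB2HSV)
def box(m,a):
    x0,y0,x1,y1=a;o=np.zeros_like(m,bool);o[y0:y1,x0:x1]=m[y0:y1,x0:x1];return o
def pix(m): v,u=np.nonzero(m);return np.c_[u,v]
def rect(Q):
    r=cv2.minAreaRect((Q[:,:2]*1000).astype(np.float32));return [np.round(v,1) for v in r]
# handle
hm=box((hsv[...,0]<18)&(hsv[...,1]>90),(205,275,250,345))
print("handle",hm.sum(),rect(plane("top",pix(hm),.050)),"z",np.nanmedian(P[hm][:,2]))
# caps
cm=box((im.min(2)>190),(205,228,245,272)).astype(np.uint8)
n,l,s,c=cv2.connectedComponentsWithStats(cm)
for i in range(1,n):
    if s[i,4]>30: print("cap",s[i],plane("top",c[i],.021))
# blade
bg=P[...,2]
print("patch colours",im[262,238],im[240,214],im[262,205],im[262,245],"z",bg[270,225],bg[262,260])
bm=box((im.mean(2)<165)&(hsv[...,1]<60),(203,225,248,288))
k=np.ones((3,3),np.uint8);bm2=cv2.morphologyEx((bm|cm.astype(bool)).astype(np.uint8),cv2.MORPH_OPEN,np.ones((7,7),np.uint8))
print("blade",bm2.sum(),rect(plane("top",pix(bm2),.003)))
# trays by depth
for nm,a in(("wiper",(295,200,370,290)),("plain",(385,200,465,290))):
    t=box(bg>.02,a);Q=P[t];print(nm,t.sum(),rect(Q),np.nanpercentile(Q[:,2],[5,25,50,75,95,99]))
    b=box(bg>.052,a);
    if b.sum()>5: print(" bar",b.sum(),rect(P[b]),np.median(P[b][:,2]))
big=cv2.resize(im[190:345,195:475],None,fx=2.8,fy=2.8,interpolation=cv2.INTER_CUBIC);cv2.imwrite("pics/crop0.png",big[:,:,::-1])
E
python3 m.py
```

```text
handle 336 [array([451.5, 176.9]), array([93.7, 19.6]), np.float64(9.8)] z 0.052398616529534925
cap [216 236  13  12 125] [[0.61590051 0.20503084 0.021     ]]
cap [217 252  13  13 127] [[0.57671709 0.20288507 0.021     ]]
patch colours [123 129 139] [136 141 146] [168 171 169] [160 165 161] z 0.0034614061600102275 0.0035082037767872887
blade 1262 [array([586.4, 191.3]), array([ 86.7, 141.5]), np.float64(90.0)]
wiper 571 [array([607.9, -57. ]), array([140.9, 113. ]), np.float64(7.2)] [0.02647089 0.03753592 0.04026658 0.06493285 0.07121505 0.07317334]
 bar 150 [array([610.9,  -5. ]), array([119.3,   8.2]), np.float64(8.3)] 0.0694429526922341
plain 533 [array([ 609.7, -276.9]), array([112.1, 139.9]), np.float64(77.0)] [0.02217816 0.02650893 0.02888559 0.03075905 0.03329529 0.03523451]
```

View pics/crop0.png

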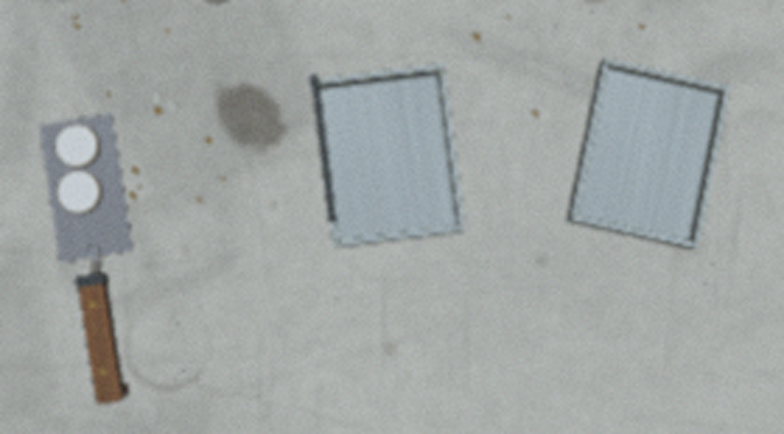

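The crop confirms the wiper tray (bar on its left rim, crop (325,150)) and the shovel with both caps on the blade. Now I move towards the handle.

Call:
drive_tool:
  moves: [1.2,-0.8,0,0.2,80,2.5,-1.6,0,0.4,80,3.8,-2.4,0,0.6,80,5.1,-3.2,0,0.86,80,6.4,-4.0,0,0.86,80]

```text
time_s: 0.72
tool_pos: [0.3987, -0.3821, 0.2223]
tool_rot: [-180.0, 0.0, 9.8]
force: [0.3, -0.2, 0.4]
grip_width: 0.0798
grasp_force: 0.0
```

```bash
cat >> h.py <<'E'
def to(x,y,z,yaw=None):
    o=env.get_obs();p=o["tool_pos"];r=o["tool_rot"];a=np.deg2rad(r[2]);c,s=np.cos(a),np.sin(a)
    dx,dy,dz=np.array([x,y,z])-p
    print("pos",np.round(p,4),"rot",np.round(r,2),"t",o["time_s"],"F",np.round(o["force"],1),"grip",o["grip_width"],o["grasp_force"])
    print("units",np.round(np.array([c*dx+s*dy,s*dx-c*dy,-dz])/.04,3),"turn",None if yaw is None else np.round((r[2]-yaw)/10,3))
E
python3 - <<'E'
from h import *
to(.5,-.1,.2,9.8)
z=np.load("top0.npz");im,d=z["im"],z["d"];P=cloud("top",d)
# tray interior colour: bluish
b=(im[...,2].astype(int)-im[...,0]>8);m=np.zeros((480,640),np.uint8);m[200:290,295:370]=b[200:290,295:370]
m=cv2.morphologyEx(m,cv2.MORPH_CLOSE,np.ones((5,5)));m=cv2.morphologyEx(m,cv2.MORPH_OPEN,np.ones((5,5)))
v,u=np.nonzero(m);print(cv2.minAreaRect((plane("top",np.c_[u,v],.04)[:,:2]*1000).astype(np.float32)))
bar=np.zeros((480,640),bool);bar[200:290,295:345]=(P[...,2]>.058)[200:290,295:345]
Q=P[bar];f=np.polyfit(Q[:,0],Q[:,1],1);print("bar yaw",np.degrees(np.arctan(f[0])),Q[:,:2].mean(0))
# handle line fit
hsv=cv2.cvtColor(im,cv2.COLOR_RGB2HSV);hm=np.zeros((480,640),bool);hm[275:345,205:250]=((hsv[...,0]<18)&(hsv[...,1]>90))[275:345,205:250]
v,u=np.nonzero(hm);Q=plane("top",np.c_[u,v],.05);print("handle",cv2.fitLine(Q[:,:2].astype(np.float32),2,0,.01,.01).ravel(),Q[:,0].min(),Q[:,0].max())
E
```

```text
pos [ 0.3987 -0.3821  0.2223] rot [-1.80e+02  2.00e-02  9.81e+00] t 0.725 F [ 0.3 -0.2  0.4] grip 0.07979256203219777 0.0
units [ 3.699 -6.518  0.556] turn 0.001
((606.852783203125, -57.462554931640625), (140.9720458984375, 111.97416687011719), 7.2606096267700195)
bar yaw 7.473056581213962 [ 0.61170183 -0.00495192]
handle [0.9856611  0.16873708 0.45157924 0.17675614] 0.4060172501646111 0.4971981291808711
```

Call:
drive_tool:
  moves: [0.75,-1.3,0.1,0,70,1.5,-2.6,0.3,0,70,2.2,-3.9,0.6,0,70,2.9,-5.2,0.8,0,70,3.7,-6.5,1,0,70]

```text
time_s: 1.35
tool_pos: [0.4992, -0.1008, 0.1821]
tool_rot: [180.0, 0.0, 9.8]
force: [1.8, -0.6, -0.2]
grip_width: 0.0701
grasp_force: 0.0
```

```bash
python3 -c "
from h import *
to(.474,.1806,.10,9.7)"
```

```text
pos [ 0.4992 -0.1008  0.1821] rot [1.7996e+02 2.0000e-02 9.8000e+00] t 1.35 F [ 1.8 -0.6 -0.2] grip 0.07008960528953066 0.0
units [ 0.578 -7.04   2.053] turn 0.01
```

Call:
drive_tool:
  moves: [0.1,-1.4,0.3,0,60,0.2,-2.8,0.8,0,60,0.4,-4.3,1.3,0,60,0.5,-5.7,1.8,0,60,0.58,-7.04,2.05,0.01,60]

```text
time_s: 1.98
tool_pos: [0.4727, 0.1805, 0.0993]
tool_rot: [180.0, 0.1, 9.7]
force: [0.8, -0.3, 0.1]
grip_width: 0.0601
grasp_force: 0.0
```

```bash
python3 - <<'E'
from h import *
to(.474,.1806,.022,9.7)
im,d=env.read_camera("side");cv2.imwrite("pics/side1.png",im[:,:,::-1])
E
```

```text
pos [0.4727 0.1805 0.0993] rot [1.7998e+02 9.0000e-02 9.7500e+00] t 1.975 F [ 0.8 -0.3  0.1] grip 0.06007142902389011 0.0
units [0.033 0.002 1.933] turn 0.005
```

View pics/side1.png

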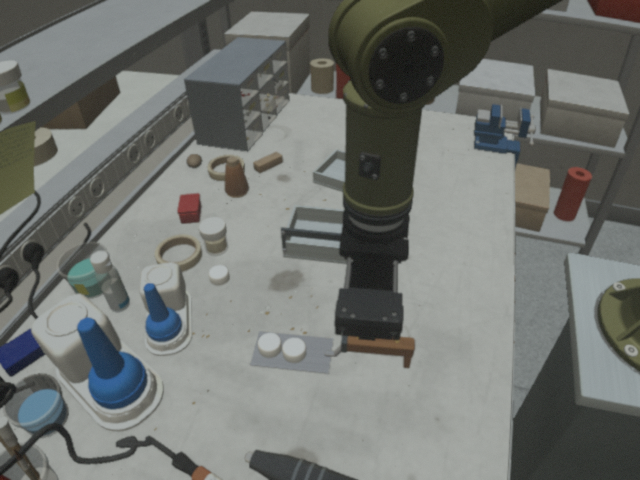

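The gripper hangs over the handle's front half (about (370,345)), with the caps still on the blade at (269,345) and (293,349). I descend and grip.

Call:
drive_tool:
  moves: [0,0,0.7,0,50,0.02,0,1.4,0,44,0.03,0,1.8,0,40,0.03,0,1.9,0,40,0.03,0,1.9,0,34]

```text
time_s: 2.65
tool_pos: [0.4755, 0.1793, 0.0249]
tool_rot: [-180.0, -0.0, 9.7]
force: [0.8, -0.5, -0.2]
grip_width: 0.0364
grasp_force: 0.0
```

Call:
drive_tool:
  moves: [0,0,0,0,28,0,0,0,0,24,0,0,0,0,20,0,0,0,0,10,0,0,0,0,0]
  squeeze: 60

```text
time_s: 3.28
tool_pos: [0.4756, 0.1803, 0.0252]
tool_rot: [-179.9, -0.1, 9.8]
force: [-0.7, 2.5, 6.0]
grip_width: 0.0214
grasp_force: 60.0
```

Call:
drive_tool:
  moves: [0,0,0,0,0,0,0,-0.03,0,0,0,0,-0.1,0,0,0,0,-0.2,0,0,0,0,-0.3,0,0]
  squeeze: 60

```text
time_s: 3.9
tool_pos: [0.4749, 0.1787, 0.0365]
tool_rot: [180.0, 0.0, 9.7]
force: [-0.2, -0.7, -1.5]
grip_width: 0.0216
grasp_force: 60.0
```

Call:
drive_tool:
  moves: [0,0,-0.15,0,0,0,0,-0.4,0,0,0,0,-0.7,0,0,0,0,-0.9,0,0,0,0,-1.0,0,0]

```text
time_s: 4.53
tool_pos: [0.4755, 0.1793, 0.0774]
tool_rot: [180.0, -0.1, 9.7]
force: [1.0, -0.2, -2.4]
grip_width: 0.0215
grasp_force: 60.0
```

```bash
python3 - <<'E'
from h import *
to(.474,.1806,.1,9.7)
for n in("side","top"):
    im,d=env.read_camera(n);cv2.imwrite(f"pics/{n}2.png",im[:,:,::-1]);np.savez(f"{n}2.npz",im=im,d=d)
E
```

```text
pos [0.4755 0.1793 0.0774] rot [ 1.7999e+02 -7.0000e-02  9.7400e+00] t 4.525 F [ 1.  -0.2 -2.4] grip 0.021516879149361002 59.963470101356506
units [-0.032 -0.04  -0.566] turn 0.004
```

View pics/side2.png

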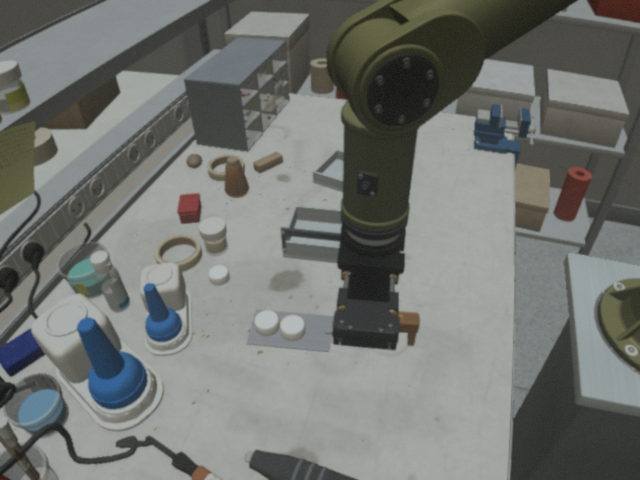

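The shovel is off the bench with both caps still on the blade, at (266,322) and (292,327). I check level from the depth.

```bash
cat > lv.py <<'E'
from h import *
import sys
# blade pose relative to TCP from top depth: blade points near expected height
def blade(im,d,tcp,yaw,ztop,tol=.012):
    P=cloud("top",d);a=np.deg2rad(yaw);R=np.array([[np.cos(a),np.sin(a)],[-np.sin(a),np.cos(a)]])
    q=P.copy();q[...,:2]=(P[...,:2]-tcp[:2])@R.T   # tool frame, shovel x ahead
    m=(q[...,0]>.03)&(q[...,0]<.2)&(abs(q[...,1])<.06)&(abs(q[...,2]-ztop)<tol)
    Q=q[m];A=np.c_[Q[:,:2],np.ones(len(Q))]
    for _ in range(4):
        c=np.linalg.lstsq(A,Q[:,2],rcond=None)[0];k=abs(A@c-Q[:,2])<.006;A,Q=A[k],Q[k]
    print("n",len(Q),"pitch slope deg(x,y)",np.degrees(c[:2]),"z at origin(x=.11)",c@[.11,0,1],"x",Q[:,0].min(),Q[:,0].max(),"y",Q[:,1].min(),Q[:,1].max())
    cap=(im.min(2)>185)&(q[...,0]>.03)&(q[...,0]<.2)&(abs(q[...,1])<.06)&(q[...,2]>ztop-.02)
    n,l,s,ce=cv2.connectedComponentsWithStats(cap.astype(np.uint8))
    for i in range(1,n):
        if s[i,4]>30:
            w=plane("top",ce[i],ztop+.018)[0];print("cap tool xy",(w[:2]-tcp[:2])@R.T,"area",s[i,4],"ztop",np.nanmedian(P[l==i][:,2]))
    return R
if __name__=="__main__":
    im,d=env.read_camera("top");o=env.get_obs();p=o["tool_pos"];print(p,o["tool_rot"])
    blade(im,d,p,o["tool_rot"][2],p[2]-.022+.003)
E
python3 - <<'E'
from h import *
from lv import blade
z=np.load("top2.npz");blade(z["im"],z["d"],np.array([.4753,.1793]),9.74,.055)
E
```

```text
n 1014 pitch slope deg(x,y) [-0.41006942 -0.28699371] z at origin(x=.11) 0.05466017127834966 x 0.04550288830933791 0.16869392963434024 y -0.032250223744092456 0.0335423196473933
cap tool xy [ 0.14246485 -0.00044976] area 160 ztop 0.07242562142920095
cap tool xy [0.10383398 0.00355314] area 160 ztop 0.07253661577106163
```

Level and held: the origin is 107 mm ahead of the TCP and the underside 25.5 mm below it. I carry it smoothly over the bar.

Call:
drive_tool:
  moves: [0,0,-0.15,0,0,0,0,-0.45,0,0,0,0.03,-0.8,0,0,0,0.1,-1.1,0,0,0,0.2,-1.32,0,0]

```text
time_s: 5.25
tool_pos: [0.4769, 0.1712, 0.1305]
tool_rot: [180.0, -0.1, 9.7]
force: [-0.2, 0.4, -3.0]
grip_width: 0.0216
grasp_force: 60.0
```

Call:
drive_tool:
  moves: [-0.02,0.15,0,0,0,-0.05,0.35,0,0,0,-0.09,0.6,0,0,0,-0.13,0.87,0,0,0,-0.17,1.15,0,0,0]

```text
time_s: 5.88
tool_pos: [0.4774, 0.1238, 0.1291]
tool_rot: [180.0, 0.0, 9.7]
force: [0.6, 0.5, -2.4]
grip_width: 0.0215
grasp_force: 60.0
```

Call:
drive_tool:
  moves: [-0.04,0.3,0,0,0,-0.09,0.6,0,0,0,-0.13,0.9,0,0,0,-0.17,1.2,0,0,0,-0.22,1.5,0,0,0]

```text
time_s: 6.5
tool_pos: [0.4791, 0.0634, 0.1293]
tool_rot: [180.0, -0.0, 9.7]
force: [0.2, 0.8, -2.2]
grip_width: 0.0219
grasp_force: 60.0
```

Call:
drive_tool:
  moves: [-0.04,0.3,0,0,0,-0.09,0.6,0,0,0,-0.13,0.9,0,0,0,-0.17,1.2,0,0,0,-0.22,1.5,0,0,0]

```text
time_s: 7.12
tool_pos: [0.4806, 0.0028, 0.1293]
tool_rot: [180.0, -0.0, 9.7]
force: [-1.0, 0.3, -2.6]
grip_width: 0.0218
grasp_force: 60.0
```

Call:
drive_tool:
  moves: [-0.04,0.3,0,0,0,-0.09,0.6,0,0,0,-0.13,0.87,0,0,0,-0.16,1.12,0,0,0,-0.2,1.35,0,0,0]

```text
time_s: 7.75
tool_pos: [0.4818, -0.0516, 0.1293]
tool_rot: [180.0, 0.0, 9.7]
force: [0.3, -0.1, -2.7]
grip_width: 0.0215
grasp_force: 60.0
```

Call:
drive_tool:
  moves: [-0.02,0.2,0,0.05,0,-0.04,0.35,0,0.1,0,-0.06,0.46,0,0.15,0,-0.07,0.53,0,0.2,0,-0.07,0.56,0,0.23,0]

```text
time_s: 8.38
tool_pos: [0.4828, -0.0736, 0.1293]
tool_rot: [180.0, 0.0, 7.4]
force: [0.7, -0.2, -2.1]
grip_width: 0.0214
grasp_force: 60.0
```

```bash
python3 lv.py; python3 - <<'E'
from h import *
to(.4831,-.0736,.0655,7.4)
im,d=env.read_camera("side");cv2.imwrite("pics/side3.png",im[:,:,::-1])
im,d=env.read_camera("top");P=cloud("top",d)
b=np.zeros((480,640),bool);b[200:290,295:345]=((P[...,2]>.058)&(P[...,2]<.08))[200:290,295:345]
im2=cv2.resize(im[180:345,250:450],None,fx=3,fy=3);cv2.imwrite("pics/top3.png",im2[:,:,::-1])
E
```

```text
[ 0.48281406 -0.07366015  0.12931611] [1.79995249e+02 2.02603469e-03 7.41299389e+00]
n 1063 pitch slope deg(x,y) [-0.21292035  0.0393353 ] z at origin(x=.11) 0.1066059318951538 x 0.04818114323075813 0.16793685659609747 y -0.032699863778470714 0.03189503081967595
cap tool xy [0.14228017 0.00024   ] area 172 ztop 0.12401732727585246
cap tool xy [0.1034018  0.00460443] area 175 ztop 0.12467088750937472
pos [ 0.4828 -0.0737  0.1293] rot [180.     0.     7.41] t 8.425 F [-0.5 -0.3 -3.1] grip 0.021530033029940138 59.96342768892646
units [ 7.000e-03 -1.000e-03  1.595e+00] turn 0.001
```

View pics/side3.png

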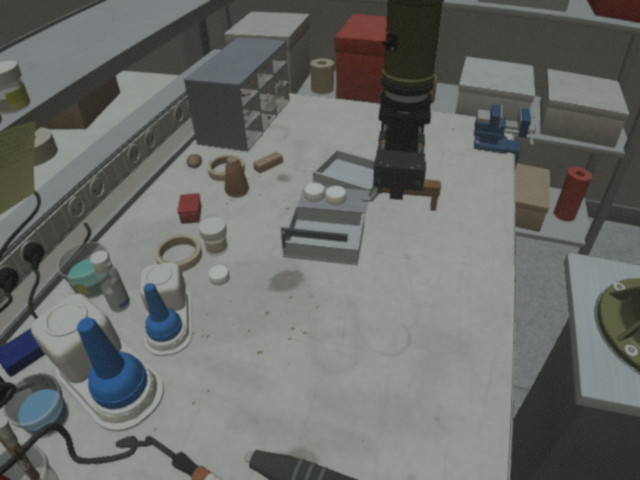

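View pics/top3.png

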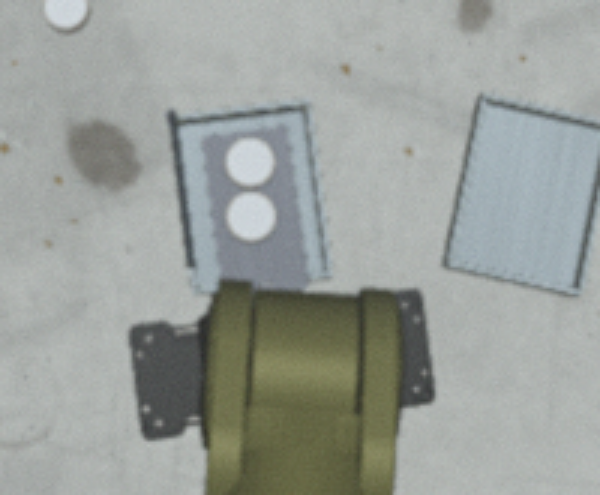

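Both pictures show the blade over the wiper tray, inside the bar, with both caps aboard (crop (250,160) and (250,215)). Descending.

Call:
drive_tool:
  moves: [0,0,0.1,0,0,0,0,0.3,0,0,0,0,0.55,0,0,0,0,0.8,0,0,0,0,1.0,0,0]

```text
time_s: 9.15
tool_pos: [0.4824, -0.0735, 0.0883]
tool_rot: [-180.0, 0.1, 7.4]
force: [-0.4, -1.0, -2.5]
grip_width: 0.0212
grasp_force: 60.0
```

Call:
drive_tool:
  moves: [0,0,0.15,0,0,0,0,0.27,0,0,0,0,0.37,0,0,0,0,0.44,0,0,0,0,0.5,0,0]

```text
time_s: 9.78
tool_pos: [0.4829, -0.0736, 0.0693]
tool_rot: [180.0, -0.0, 7.4]
force: [-0.3, -0.2, -2.7]
grip_width: 0.0217
grasp_force: 60.0
```

Call:
drive_tool:
  moves: [0,0,0.02,0,0,0,0,0.04,0,0,0,0,0.06,0,0,0,0,0.08,0,0,0,0,0.08,0,0]

```text
time_s: 10.4
tool_pos: [0.4827, -0.0736, 0.0661]
tool_rot: [180.0, 0.0, 7.4]
force: [0.1, -0.2, -2.4]
grip_width: 0.0216
grasp_force: 60.0
```

Call:
drive_tool:
  moves: [0,0,0.01,0,0,0,0,0.02,0,0,0,0,0.03,0,0,0,0,0.04,0,0,0,0,0.04,0,0]

```text
time_s: 11.02
tool_pos: [0.4826, -0.0736, 0.065]
tool_rot: [180.0, 0.0, 7.4]
force: [-4.0, 0.4, 5.1]
grip_width: 0.0217
grasp_force: 60.0
```

Light contact (about 8 N). Now the slide to +y, which is tool −y.

Call:
drive_tool:
  moves: [0,-0.05,0,0,0,0,-0.15,0,0,0,0,-0.27,0,0,0,0,-0.4,0,0,0,0,-0.52,0,0,0]

```text
time_s: 11.65
tool_pos: [0.4807, -0.0528, 0.0649]
tool_rot: [180.0, -0.1, 7.4]
force: [0.7, -4.4, 2.8]
grip_width: 0.0215
grasp_force: 60.0
```

Call:
drive_tool:
  moves: [0,-0.1,0,0,0,0,-0.2,0,0,0,0,-0.3,0,0,0,0,-0.4,0,0,0,0,-0.5,0,0,0]

```text
time_s: 12.28
tool_pos: [0.4778, -0.0335, 0.0648]
tool_rot: [179.9, -0.0, 7.4]
force: [0.9, -4.8, 4.5]
grip_width: 0.0214
grasp_force: 60.0
```

Call:
drive_tool:
  moves: [0,-0.1,0,0,0,0,-0.2,0,0,0,0,-0.3,0,0,0,0,-0.4,0,0,0,0,-0.5,0,0,0]

```text
time_s: 12.9
tool_pos: [0.475, -0.0137, 0.0647]
tool_rot: [179.9, -0.0, 7.4]
force: [0.5, -4.9, 3.6]
grip_width: 0.0214
grasp_force: 60.0
```

```bash
python3 - <<'E'
from h import *
to(.48,-.0736,.0655,7.4)
a,_=env.read_camera("side");b,_=env.read_camera("top")
A=cv2.resize(a[130:290,240:440],(400,320));B=cv2.resize(b[190:300,280:400],(400,367))[:320]
cv2.imwrite("pics/s4.png",np.hstack([A,B])[:,:,::-1])
E
```

```text
pos [ 0.475  -0.0137  0.0647] rot [ 1.7994e+02 -1.0000e-02  7.4100e+00] t 12.9 F [ 0.5 -4.9  3.6] grip 0.021410210000834644 60.043602883815765
units [-0.07  1.5  -0.02] turn 0.001
```

View pics/s4.png

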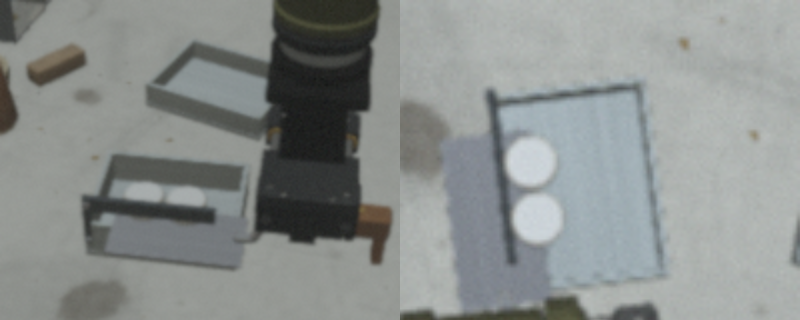

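The blade is half out under the bar, and both caps are held back inside the tray at (530,160) and (537,218). Continuing.

Call:
drive_tool:
  moves: [0,-0.1,0,0,0,0,-0.2,0,0,0,0,-0.3,0,0,0,0,-0.4,0,0,0,0,-0.5,0,0,0]

```text
time_s: 13.62
tool_pos: [0.4723, 0.0069, 0.0645]
tool_rot: [-180.0, 0.0, 7.4]
force: [-0.2, -3.4, 5.0]
grip_width: 0.0212
grasp_force: 60.0
```

Call:
drive_tool:
  moves: [0,-0.12,0,0,0,0,-0.25,0,0,0,0,-0.4,0,0,0,0,-0.6,0,0,0,0,-0.8,0,0,0]

```text
time_s: 14.25
tool_pos: [0.4676, 0.0393, 0.0642]
tool_rot: [-180.0, 0.1, 7.5]
force: [0.2, -1.1, -2.2]
grip_width: 0.0216
grasp_force: 60.0
```

Call:
drive_tool:
  moves: [0,-0.3,0,0,0,0,-0.6,0,0,0,0,-0.9,0,0,0,0,-1.1,0,0,0,0,-1.2,0,0,0]

```text
time_s: 14.88
tool_pos: [0.4619, 0.0865, 0.0645]
tool_rot: [180.0, -0.0, 7.5]
force: [-0.0, -0.3, -2.4]
grip_width: 0.0219
grasp_force: 60.0
```

```bash
python3 - <<'E'
from h import *
to(.475,.11,.0255,7.4)
a,_=env.read_camera("side");b,d=env.read_camera("top")
A=cv2.resize(a[130:350,220:460],(400,367));B=cv2.resize(b[190:350,210:385],(400,366))
cv2.imwrite("pics/s5.png",np.hstack([A[:366],B])[:,:,::-1])
E
python3 lv.py
```

```text
pos [0.4619 0.0865 0.0645] rot [179.99  -0.     7.48] t 14.875 F [-0.  -0.3 -2.4] grip 0.021878071830810836 59.96338600292802
units [ 0.401 -0.541  0.976] turn 0.008
[0.46201196 0.08575385 0.06450279] [1.79985855e+02 2.90505579e-03 7.44010990e+00]
n 1360 pitch slope deg(x,y) [-0.2628346   0.16456232] z at origin(x=.11) 0.0417074791622662 x 0.04241267255690124 0.16826409881880763 y -0.03213427749530323 0.03234130037765221
```

View pics/s5.png

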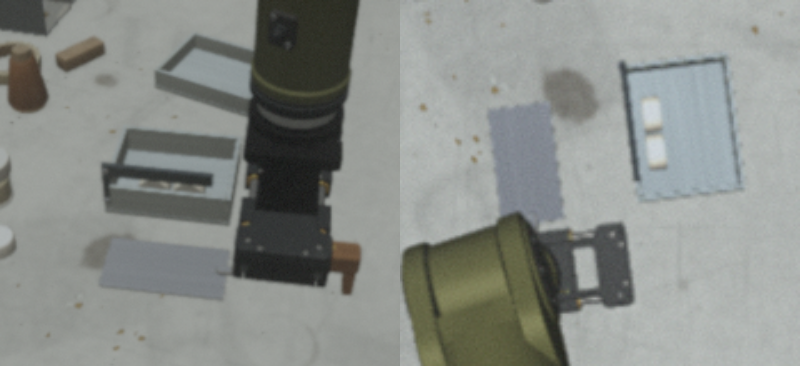

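Both caps are inside the wiper tray (around (650,130)) and the blade is empty and clear. Now I set the shovel down.

Call:
drive_tool:
  moves: [0.1,-0.2,0.1,0,0,0.2,-0.45,0.3,0,0,0.3,-0.7,0.5,0,0,0.35,-0.9,0.7,0,0,0.4,-1.0,0.85,0,0]

```text
time_s: 15.65
tool_pos: [0.4722, 0.1285, 0.0297]
tool_rot: [-180.0, 0.1, 7.5]
force: [0.6, -0.3, -2.5]
grip_width: 0.0211
grasp_force: 60.0
```

Call:
drive_tool:
  moves: [0,0,0.03,0,0,0,0,0.06,0,0,0,0,0.09,0,0,0,0,0.11,0,0,0,0,0.11,0,0]

```text
time_s: 16.27
tool_pos: [0.4727, 0.1274, 0.0262]
tool_rot: [180.0, -0.0, 7.4]
force: [0.3, -0.0, -2.4]
grip_width: 0.0217
grasp_force: 60.0
```

Call:
drive_tool:
  moves: [0,0,0.01,0,0,0,0,0.02,0,0,0,0,0.03,0,0,0,0,0.03,0,0,0,0,0.03,0,0]

```text
time_s: 16.9
tool_pos: [0.4727, 0.1276, 0.0252]
tool_rot: [180.0, 0.0, 7.4]
force: [-2.0, -1.0, 4.9]
grip_width: 0.0218
grasp_force: 60.0
```

Contact with the bench. I open slowly and retreat upward.

Call:
drive_tool:
  moves: [0,0,0,0,22,0,0,0,0,24,0,0,0,0,28,0,0,0,0,36,0,0,0,0,46]
  squeeze: 10

```text
time_s: 17.52
tool_pos: [0.4727, 0.1276, 0.0248]
tool_rot: [-180.0, -0.0, 7.4]
force: [-1.0, 0.0, -0.7]
grip_width: 0.039
grasp_force: 0.0
```

Call:
drive_tool:
  moves: [0,0,-0.2,0,56,0,0,-0.7,0,60,0,0,-1.5,0,60,0,0,-2.5,0,60,0,0,-3.5,0,60]

```text
time_s: 18.15
tool_pos: [0.4726, 0.1278, 0.1667]
tool_rot: [180.0, -0.0, 7.5]
force: [0.8, 0.1, -0.2]
grip_width: 0.0601
grasp_force: 0.0
```

Call:
drive_tool:
  moves: [0,0.8,-0.3,0,60,0,2,-0.5,0,60,0,3.4,-0.5,0,60,0,4.4,-0.5,0,60,0,5,-0.5,0,60]

```text
time_s: 18.77
tool_pos: [0.4986, -0.0733, 0.1855]
tool_rot: [180.0, -0.0, 7.3]
force: [0.2, 0.8, 0.9]
grip_width: 0.0604
grasp_force: 0.0
```

Call:
drive_tool:
  moves: [0,0,0,0,60,0,0,0,0,60,0,0,0,0,60]

```text
time_s: 19.15
tool_pos: [0.4986, -0.069, 0.1851]
tool_rot: [-180.0, -0.0, 7.6]
force: [0.1, 0.2, 0.2]
grip_width: 0.0601
grasp_force: 0.0
```

```bash
python3 - <<'E'
from h import *
to(.475,.11,.0255,7.4)
a,_=env.read_camera("side");b,d=env.read_camera("top")
A=cv2.resize(a[130:400,220:460],(400,450));B=cv2.resize(b[190:350,210:370],(400,450))
cv2.imwrite("pics/s6.png",np.hstack([A,B])[:,:,::-1])
E
```

```text
pos [ 0.4986 -0.069   0.1851] rot [-1.80e+02 -1.00e-02  7.59e+00] t 19.15 F [0.1 0.2 0.2] grip 0.060077191263329374 0.0
units [ 0.006 -4.515  3.991] turn 0.019
```

View pics/s6.png

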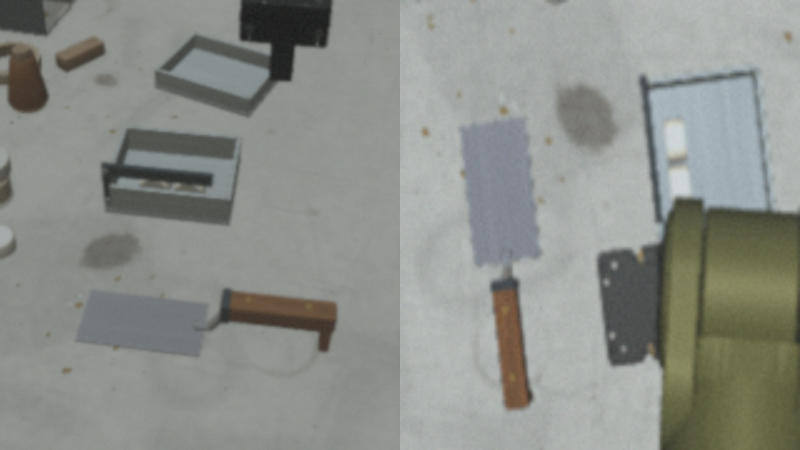

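The shovel lies flat and empty on the bench, both caps are in the wiper tray (about (675,155)), and the gripper is clear.

```bash
python3 -c "
from cell import env
print(env.sign_off())"
```

```text
the job is handed in; nothing more can be done
None
```

The job is done and handed in at about 19 s: the bar scraped both caps into the wiper tray, and the empty shovel lies flat on the bench, released, with the arm clear.

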